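# Snap the board-clip head onto its ball mount and latch it

### The job

Fit the loose clip head onto the ball mount: lower its socket over the ball with the tongue lying along the mount's plate, and press it down past its spring detents until it sits fully home, flat on the plate. Then press the latch lever fully down so that the head is locked on the ball. Press firmly but never force it (never more than about 35 N of push), leave the bystanders where they are, and let go.

Things in the scene. Friction and masses are not known exactly. Their poses are not given: they have to be found in the camera images.
- head_grip (a point): Loose clip head, 0.36 kg, upright: round aluminium socket 49 mm wide, 47 mm tall, dark steel grip block on top, tongue and lever to one side. Point: centre of the grip block, on the socket's axis, 75 mm above the flat underside. The block is 20 mm wide along y, 30 mm along x, 50 to 92 mm above the underside (rubber jaws on it to 98 mm). Axes: z up, x from the socket along the tongue.
- socket_mouth (a point): Centre of the socket's open mouth, in the plane of the head's flat underside; axes as head_grip, which lies 75 mm above. The bore is 33 mm across and has spring detents at its +y and -y sides that must snap past the ball's waist: they stop the head about 13 mm short of home, its weight does not overcome them; pressing past takes about 6 to 22 N more, fading once past.
- tongue_end (a point): Point on the head's flat underside 86 mm from the socket's axis along the head's x, near the end of the tongue (30 mm wide, 14 mm thick, end at 88 mm).
- lever_pad (a point): Top of the dark thumb pad (20 x 20 mm) near the latch lever's free end; moves with it. The lever's pivot is 28 mm along head x from the socket's axis and 28 mm above the underside; the pad is 50 mm from the pivot. Lever up: pad 64 mm from the axis, 63 mm above the underside; lever down: 78 mm from the axis, 32 mm above the underside.
- latch_lever (a joint): Latch lever on the head: 0 rad = up (40 degrees above the tongue), 0.7 = fully down on its stop, level over the tongue. Stiff (about 4 to 12 N down at the pad), stays where it is left. Pressing it down swings a claw under the ball; the claw strikes the ball and the lever cannot go fully down unless the head is home within about 1.5 mm.
- ball_mount: Fixed ball mount: dark steel foot 150 x 84 x 8 mm, above it a steel plate (56 mm wide, 31 mm behind to 92 mm ahead of the ball) with a 30 mm steel ball on a neck. Origin: on the table below the ball; z up, x from the ball along the plate. Plate and ball are clamped at an unmeasured height: plate top 34 to 56 mm above the table, ball centre 24 mm higher; they give 1 mm per 20 N.
- plate_end (a point): Point of the fixed foot 86 mm from the ball's axis along mount x, 34 mm above the table (it does not follow the plate's height). Fully home, the head's flat underside lies on the plate with the socket's axis on the ball's axis and tongue_end straight above or at this point.
- pot_3: Bystander: white round screw pot, 41 mm wide, 34 mm tall, origin at its underside; leave alone.
- parts_cup: Bystander: green round cup of parts, 56 mm wide, 21 mm tall, origin at its underside; leave alone.
- red_pliers: Bystander: pliers with red handles lying flat, 46 x 148 x 12 mm, origin at the underside; leave alone.
Mind the look-alikes: they are no part of the job. Leave any yellow look-alike of the part that bears head_grip alone.

How it is judged:
By the outcome, as a careful person would: the job done as asked, in the order asked, and still so for the second after the job is handed in, with the robot touching nothing.
It also fails if it takes over 72 s, if anything falls off the work surface, if the arm or the gripper's body presses on something with over 40 N, if the wrist force passes 120 N, or if a joint passes its speed limit or range.

### The arm

A 7-joint arm with a two-finger parallel gripper is mounted at the origin on a cart in front of the work surface, level with it; the furniture and walls round the work are solid. World frame = base frame: x ahead of the robot, y to its left, z up, the work surface at z = 0. Lengths are in m, angles in degrees, forces in N, time in s.
With the tool pointing down it reaches from about 0.425 to 0.875 m from the base axis. Payload 9.9 kg.
Tool frame: the origin (TCP) lies at the very end of the fingers, on their centre line; the grasp point (between the pads) lies 19 mm behind it; x points along the fingers, y is the direction in which the jaws open and shut, and the axes are right-handed (so a half turn about x gives the same grasp; the last joint's range is limited). The gripper opens to 85 mm and grips with 20 to 120 N. Pads are 22 mm wide; open, the fingers measure 114 mm over their backs; the gripper's body (76 mm by 85 mm) begins 54 mm behind the grasp point. The pads swing forward as they close: fully open they stand 13 mm farther back than shut.
Start: joints at [61.719, 32.985, 1.427, 82.34, -0.859, 64.687, -3.237], TCP at [0.269, -0.619, 0.231] pointing down, gripper open.
Joint ranges: [-157.87, 157.87], [-19.46, 123.44], [-87.15, 90], [11.01, 140.99], [-62.26, 242.26], [9.8, 113.94], [-161.44, 161.44]. Speed limits (degrees/s): [127.2, 127.2, 172.46, 172.46, 180, 180, 180].

### API

Orientations are given as a 3x3 rotation matrix whose columns are the frame's x, y, z axes.
In Python, from station import r gives the robot as it stands.
- The arm moves only by the tool arm_command, never from a script. Its argument "deltas" is a list that holds one entry, the list of rows, each a list of 5 numbers: the shift along the tool's x, y, z in cm, then the turn about the tool's x in rad, then the finger opening in cm, from 0 to 8.54. In form: [[[x, y, z, twist, fingers], ...]]. A call has 1 to 10 rows; each row shifts and turns the commanded pose from where the row before left it, along the tool's axes as they then stand; what a row does not reach is not made up. A row lasts 1/12 s, in which the tool goes at most 41.7 mm and 7.16 degrees, less where a joint would pass 70% of its speed; a pose out of reach is approached as far as the arm can. A call with a gripper value outside its range is refused whole. The fingers move at their own pace and stop on an object; "newtons" is the grip in N (left out, the last holds). Time passes only in rows, so rows that do not move let the fingers close. It gives the time, the measured TCP pose, the force and the opening at its end, in the units of the state.
- r.get_state(): the state, without advancing time (a new reading comes with each control period).
- r.camera(name): name is "scene" or "top" or "wrist"; returns a dict with "pixels" (384x512x3 uint8, red, green, blue), "fov_y" (degrees; the focal length in pixels is half the picture's height over the tangent of half this angle, whatever the lens; pixels are square), "cx", "cy" (the principal point, pixels), "dist" ([k1, k2, p1, p2, k3] as OpenCV has them; the pictures are not rectified), "T" (4x4, takes a point from camera to world coordinates). Camera axes: x right, y down, z forward; pixel columns grow to the right and rows downward; lengths in m; the calibration is good to about 2 mm. A picture is of the moment at which its call begins. There is no depth.
- r.close_job(): hands the job in, once; it reports no verdict.
The state is a dict: "clock": time; "joint_pos": joint angles; "dq": joint speeds; "joint_efforts": joint torques, N m; "tcp_pos": TCP position; "orientation": TCP orientation; "contact_force": force on the tool from outside, world axes, zero at the start; "torque": the same for the moment, N m; "opening": finger opening in m.
Only numpy, scipy, OpenCV 4.12 (cv2) and the standard library are available. Lean on these libraries where they do the work, as an engineer would, in place of code of your own. Each camera call takes 0.05 s, during which the arm holds its last target.

## Working session

There is one attempt and no reset: what is moved stays moved. The work goes in short steps, Python scripts to look and compute and a tool call to move; the robot and the scene stay as the last step left them, time stands still between calls to the robot, and variables do not carry over. Pictures are saved under pics/ and viewed, and the job is handed in when it is done.

Besides the shell and the picture viewer there is one more tool, called after "Emit:" as name([rows], argument=value, ...), one row to a line, values as JSON. arm_command: Moves the arm, as the interface text tells. Its arguments: {"type":"object","properties":{"deltas":{"type":"array","items":{"type":"array","items":{"type":"array","items":{"type":"number"}}}},"newtons":{"type":"number"}},"required":["deltas"]}

```bash
mkdir -p pics; ls; python3 - <<'E'
from station import r
import cv2,numpy as np
s=r.get_state()
for k,v in s.items(): print(k,np.round(v,4).tolist())
for n in("scene","top","wrist"):
    c=r.camera(n); cv2.imwrite(f"pics/{n}0.png",c["pixels"][:,:,::-1])
    print(n,c["fov_y"],c["cx"],c["cy"],c["dist"],np.round(c["T"],4).tolist())
E
```

```text
pics
clock 0.0
joint_pos [61.718, 33.0325, 1.4245, 82.3844, -0.8588, 64.6854, -3.2386]
dq [0.0018, 0.0308, -0.0338, -0.0007, -0.014, -0.0518, 0.0417]
joint_efforts [0.0004, -76.5746, 2.251, -28.5963, 0.0154, 0.0128, 0.0]
tcp_pos [0.2688, -0.6187, 0.2305]
orientation [[-0.0007, 0.3984, -0.9172], [0.0014, -0.9172, -0.3984], [-1.0, -0.0016, 0.0001]]
contact_force [0.3994, -0.0409, 0.0547]
torque [0.0086, 0.0123, 0.0733]
opening 0.0852
scene 47.249276949160624 259.65987238420536 185.43135315643093 [-0.14611563  0.          0.          0.          0.        ] [[-0.662, -0.3317, 0.6721, -0.0129], [-0.7495, 0.2837, -0.5982, 0.4769], [0.0078, -0.8997, -0.4364, 0.4883], [0.0, 0.0, 0.0, 1.0]]
top 53.380545542022695 253.62301964406842 189.2131912564929 [-0.02666128  0.          0.          0.          0.        ] [[-0.0201, -0.9853, 0.1695, 0.4807], [-0.9997, 0.0216, 0.0071, -0.1073], [-0.0106, -0.1693, -0.9855, 0.9148], [0.0, 0.0, 0.0, 1.0]]
wrist 58.62097214434156 255.5921852180468 188.17441609473286 [-0.1005688  0.         0.         0.         0.       ] [[0.3985, -0.8809, -0.2555, 0.3338], [-0.9172, -0.3833, -0.109, -0.591], [-0.0019, 0.2778, -0.9606, 0.3726], [0.0, 0.0, 0.0, 1.0]]
```

View pics/scene0.png

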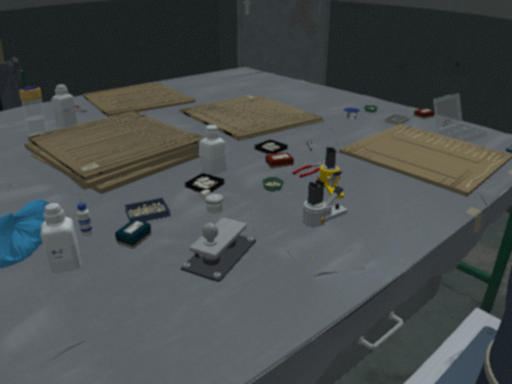

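View pics/top0.png

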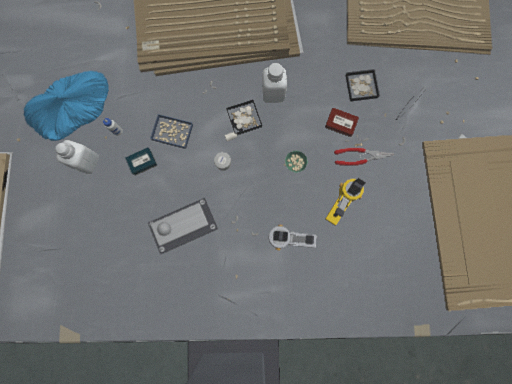

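View pics/wrist0.png

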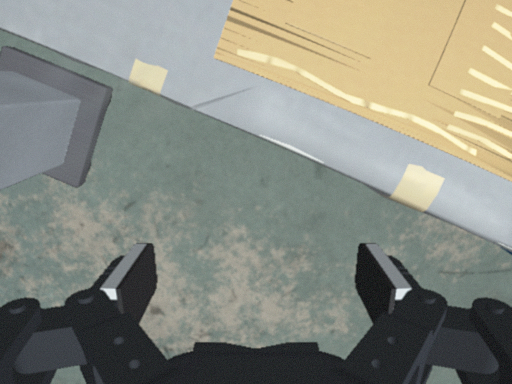

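The top view shows the candidates for the head: a silver/aluminium head at (281,237) with its tongue toward (316,240), and a yellow look-alike at (352,188). In the scene view they are at (315,210) and (328,180). By the description I choose the silver one. The mount is at top (182,226) with its ball at (164,228). Next I'll check close crops.

```bash
cat > h.py <<'E'
import numpy as np,cv2
from station import r
def K(c):
    f=192/np.tan(np.radians(c["fov_y"]/2)); return np.array([[f,0,c["cx"]],[0,f,c["cy"]],[0,0,1.]])
def ray(c,uv):
    p=cv2.undistortPoints(np.array([[uv]],float),K(c),np.array(c["dist"]))[0,0]
    T=np.array(c["T"]); d=T[:3,:3]@np.array([p[0],p[1],1]); return T[:3,3],d/np.linalg.norm(d)
def onz(c,uv,z):
    o,d=ray(c,uv); return o+d*(z-o[2])/d[2]
def two(c1,u1,c2,u2):
    o1,d1=ray(c1,u1);o2,d2=ray(c2,u2)
    A=np.array([d1,-d2]).T; t=np.linalg.lstsq(A,o2-o1,rcond=None)[0]
    a=o1+d1*t[0];b=o2+d2*t[1]; return (a+b)/2,np.linalg.norm(a-b)
def proj(c,P):
    T=np.linalg.inv(c["T"]); rv=cv2.Rodrigues(T[:3,:3])[0]
    return cv2.projectPoints(np.array(P,float).reshape(-1,1,3),rv,T[:3,3],K(c),np.array(c["dist"]))[0][:,0]
def crop(c,name,x0,y0,x1,y1,s):
    im=c["pixels"][y0:y1,x0:x1,::-1]; cv2.imwrite("pics/"+name,cv2.resize(im,None,fx=s,fy=s,interpolation=cv2.INTER_CUBIC))
E
python3 - <<'E'
from h import *
t=r.camera("top");s=r.camera("scene")
a=cv2.resize(t["pixels"][160:270,260:380,::-1],None,fx=4,fy=4,interpolation=2)
cv2.imwrite("pics/t1.png",np.hstack([cv2.resize(t["pixels"][190:260,140:225,::-1],None,fx=4.4,fy=4.4,interpolation=2),cv2.resize(t["pixels"][190:260,262:332,::-1],None,fx=4.4,fy=4.4,interpolation=2)]))
cv2.imwrite("pics/s1.png",np.hstack([cv2.resize(s["pixels"][210:285,175:265,::-1],None,fx=4,fy=4,interpolation=2),cv2.resize(s["pixels"][145:235,295:355,::-1],None,fx=4,fy=4*75/90,interpolation=2)]))
crop(s,"s2.png",290,140,360,235,6)
E
```

```text
(no output)
```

View pics/t1.png

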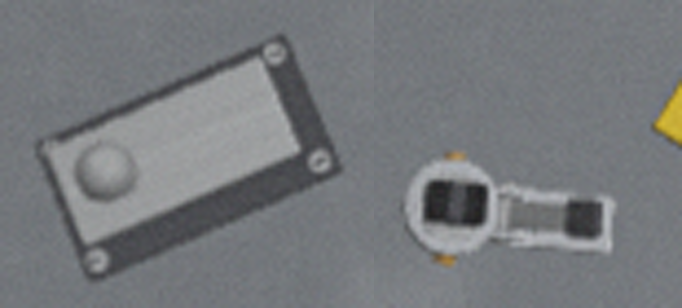

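View pics/s1.png

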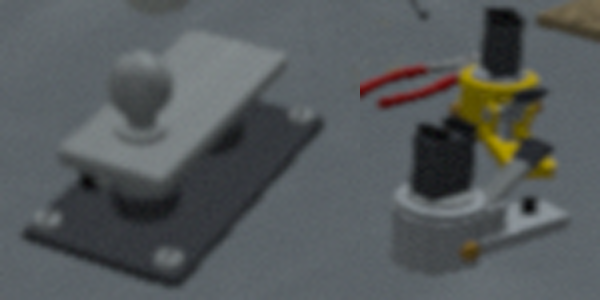

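View pics/s2.png

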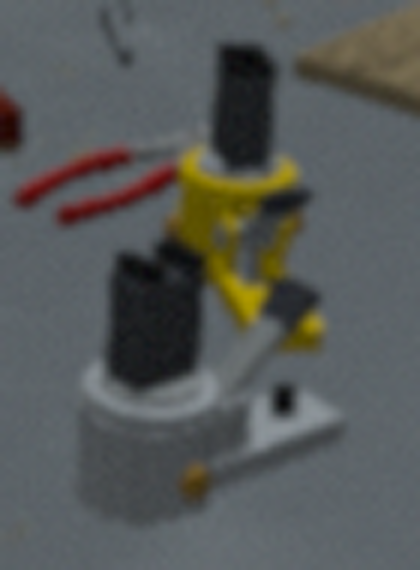

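Silver head confirmed at top (281,237): lever up, amber detents, tongue toward +col. The mount's ball is at top (164,229). Now the measurements.

```bash
python3 - <<'E'
from h import *
t=r.camera("top");s=r.camera("scene")
R=np.round
# head: socket top ring in top view (z .047): centre
P=lambda x,y,x0: ((x-x0)/4.4+ (262 if x0 else 140), y/4.4+190)
print("block top",R(onz(t,P(456,203,374),.098),4))
print("ring ctr z.047",R(onz(t,P(450,207,374),.047),4))
print("tongue end z.014", [R(onz(t,P(612,y,374),.014),4) for y in(200,250)])
print("pad z.063",R(onz(t,P(584,218,374),.063),4))
# mount: ball two views
bt=P(106,171,0); bs=(140/4+175,85/4+210)
print("ball",two(t,bt,s,bs))
# foot corners z .008
for n,p in dict(a=(44,145),b=(282,36),c=(340,168),d=(94,281)).items(): print(n,R(onz(t,P(*p,0),.008),4))
# plate corners z~.045 two views
for n,p,q in [("far-left",(265,55),(196,31)),("far-right",(300,152),(287,57)),("near-left",(50,148),(62,155)),("near-right",(90,245),(158,183))]:
    print(n,P(*p,0))
    for q2 in [(196,31),(287,57),(62,155),(158,183)]:
        X,e=two(t,P(*p,0),s,(q2[0]/4+175,q2[1]/4+210)); print("   ",R(X,4),R(e,4))
E
```

```text
block top [ 0.5188 -0.1567  0.098 ]
ring ctr z.047 [ 0.5192 -0.1567  0.047 ]
tongue end z.014 [array([ 0.5226, -0.2449,  0.014 ]), array([ 0.4962, -0.2437,  0.014 ])]
pad z.063 [ 0.5116 -0.2229  0.063 ]
ball (array([0.54193753, 0.0989871 , 0.07353834]), np.float64(0.0025855618490409032))
a [0.5605 0.148  0.008 ]
b [0.6175 0.0188 0.008 ]
c [ 0.5449 -0.0127  0.008 ]
d [0.4872 0.1194 0.008 ]
far-left (200.22727272727272, 202.5)
    [0.6025 0.023  0.0462] 0.0017
    [0.586  0.0075 0.0387] 0.0456
    [ 0.6314  0.057  -0.0335] 0.0576
    [ 0.6168  0.0384 -0.0472] 0.0056
far-right (208.1818181818182, 224.54545454545453)
    [0.5661 0.0211 0.0579] 0.0487
    [0.5519 0.005  0.047 ] 0.0031
    [ 0.5878  0.0547 -0.0125] 0.1066
    [ 0.5758  0.0358 -0.0302] 0.0572
near-left (151.36363636363637, 223.63636363636363)
    [0.5347 0.0997 0.1114] 0.0432
    [0.5188 0.087  0.1078] 0.0842
    [0.5558 0.1348 0.0447] 0.0006
    [0.5407 0.1198 0.0377] 0.0441
near-right (160.45454545454544, 245.6818181818182)
    [0.504  0.0952 0.1167] 0.0021
    [0.4899 0.0824 0.1104] 0.0376
    [0.52   0.1293 0.0562] 0.0483
    [0.507  0.1144 0.0459] 0.0053
```

Estimates so far:
- **Head:** about (0.519,-0.157), with its x axis at about -96°.
- **Mount:** ball at about (0.542,0.099), with its x axis at about -66°, plate top about 46 mm.

Next I'll move the wrist camera over the head.

Emit:
arm_command([
  [[0,-2.16,-2.75,0,8.5],[0,-2.16,-2.75,0,8.5],[0,-2.16,-2.75,0,8.5],[0,-2.16,-2.75,0,8.5],[0,-2.16,-2.75,0,8.5],[0,-2.16,-2.75,0,8.5],[0,-2.16,-2.75,0,8.5],[0,-2.16,-2.75,0,8.5],[0,-2.16,-2.75,0,8.5],[0,-2.16,-2.75,0,8.5]],
])

```text
clock: 1.18
tcp_pos: [0.4357, -0.3099, 0.2316]
orientation: [[0.0, 0.398, -0.917], [-0.0, -0.917, -0.398], [-1.0, 0.0, -0.0]]
contact_force: [0.3, 0.2, -0.2]
opening: 0.085
```

Emit:
arm_command([
  [[0,-2.16,-2.75,0,8.5],[0,-2.16,-2.75,0,8.5],[0,-2.16,-2.75,0,8.5],[0,-2.16,-2.75,0,8.5],[0,-2.16,-2.75,0,8.5],[0,0,0,-0.116,8.5],[0,0,0,-0.116,8.5],[0,0,0,-0.116,8.5],[0,0,0,-0.116,8.5],[0,0,0,-0.116,8.5]],
])

```text
clock: 2.02
tcp_pos: [0.5182, -0.1574, 0.2314]
orientation: [[0.0, 0.839, -0.544], [-0.0, -0.544, -0.839], [-1.0, 0.0, 0.0]]
contact_force: [-0.1, -0.1, 0.3]
opening: 0.0851
```

Emit:
arm_command([
  [[0,0,0,-0.116,8.5],[0,0,0,-0.116,8.5],[0,0,0,-0.116,8.5],[0,0,0,-0.116,8.5],[0,0,0,0,8.5]],
])

```text
clock: 2.43
tcp_pos: [0.5182, -0.1578, 0.2313]
orientation: [[0.0, 0.994, -0.112], [0.0, -0.112, -0.994], [-1.0, 0.0, -0.0]]
contact_force: [0.2, -0.0, -0.5]
opening: 0.0846
```

```bash
python3 - <<'E'
from h import *
s=r.get_state();print(s["clock"],s["tcp_pos"],np.round(s["orientation"],4).tolist())
w=r.camera("wrist");cv2.imwrite("pics/w1.png",w["pixels"][:,:,::-1]);print(np.round(w["T"],4).tolist())
E
```

```text
2.4333 [ 0.51815314 -0.1577566   0.23134655] [[0.0001, 0.9937, -0.1117], [0.0001, -0.1117, -0.9937], [-1.0, 0.0001, -0.0001]]
[[0.9938, -0.107, -0.0316, 0.5265], [-0.1115, -0.9549, -0.2751, -0.088], [-0.0008, 0.2769, -0.9609, 0.3734], [0.0, 0.0, 0.0, 1.0]]
```

View pics/w1.png

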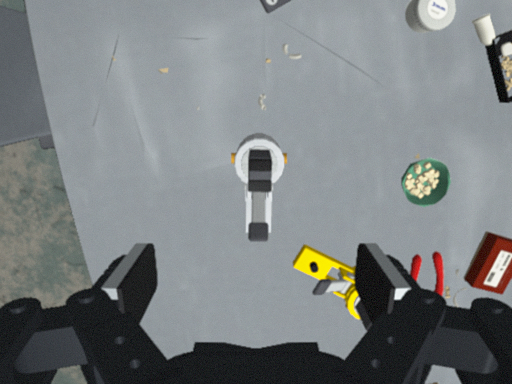

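The wrist view shows the silver head with its block top at about (260,164), the pad at (259,232) and the detents at (233,159) and (287,158). Yellow is at (330,275), under the right finger. I'll crop in to measure.

```bash
python3 - <<'E'
from h import *
w=r.camera("wrist");crop(w,"w2.png",210,120,310,250,4.6)
E
```

```text
(no output)
```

View pics/w2.png

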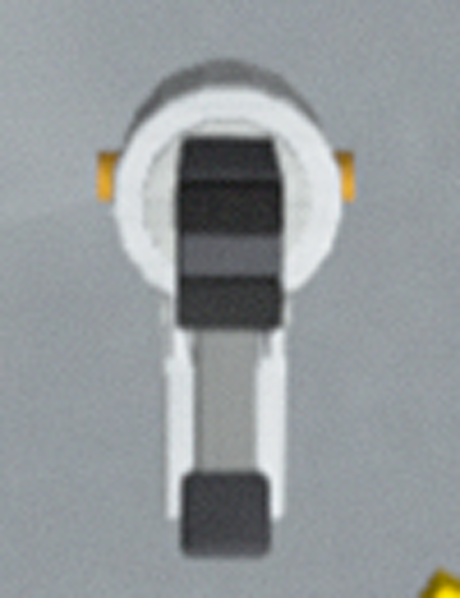

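```bash
python3 - <<'E'
from h import *
w=r.camera("wrist");t=r.camera("top");s=r.camera("scene")
P=lambda x,y:(x/4.6+210,y/4.6+120)
R=np.round
for n,p,z in [("blk far",(230,182),.098),("blk near",(230,328),.098),("blk L",(179,254),.098),("blk R",(284,254),.098),
  ("ring L",(115,190),.047),("ring R",(341,190),.047),("ring far",(228,86),.047),("pad L",(180,515),.063),("pad R",(270,515),.063),("tongue L",(166,500),.014),("tongue R",(287,500),.014),("pad far",(226,474),.063),("pad near",(226,556),.055)]:
    print(n,R(onz(w,P(*p),z),4))
E
```

```text
blk far [ 0.5238 -0.1431  0.098 ]
blk near [ 0.5206 -0.17    0.098 ]
blk L [ 0.5132 -0.1551  0.098 ]
blk R [ 0.5319 -0.1574  0.098 ]
ring L [ 0.4989 -0.152   0.047 ]
ring R [ 0.5463 -0.1578  0.047 ]
ring far [ 0.5252 -0.133   0.047 ]
pad L [ 0.5043 -0.2205  0.063 ]
pad R [ 0.5234 -0.2228  0.063 ]
tongue L [ 0.4978 -0.237   0.014 ]
tongue R [ 0.5274 -0.2406  0.014 ]
pad far [ 0.5152 -0.2123  0.063 ]
pad near [ 0.5126 -0.2349  0.055 ]
```

Emit:
arm_command([
  [[1,0.35,-0.05,0.007,8.5],[3,0,0,0,8.5],[3,0,0,0,8.5],[2,0,0,0,8.5],[0,0,0,0,8.5]],
])

```text
clock: 3.1
tcp_pos: [0.5193, -0.1568, 0.137]
orientation: [[-0.007, 0.992, -0.124], [0.002, -0.124, -0.992], [-1.0, -0.007, -0.001]]
contact_force: [-1.6, -0.0, -0.4]
opening: 0.0853
```

```bash
python3 - <<'E'
from h import *
s=r.get_state();print(s["clock"],s["tcp_pos"],np.round(s["orientation"],4).tolist())
w=r.camera("wrist");cv2.imwrite("pics/w3.png",w["pixels"][:,:,::-1])
t=r.camera("top");s=r.camera("scene")
cv2.imwrite("pics/s3.png",np.hstack([cv2.resize(t["pixels"][180:280,230:350,::-1],(480,400)),cv2.resize(s["pixels"][140:240,260:360,::-1],(300,400))[:, :]]))
E
```

```text
3.1 [ 0.51934997 -0.15682907  0.1369948 ] [[-0.0067, 0.9922, -0.1245], [0.0017, -0.1245, -0.9922], [-1.0, -0.0069, -0.0009]]
```

View pics/w3.png

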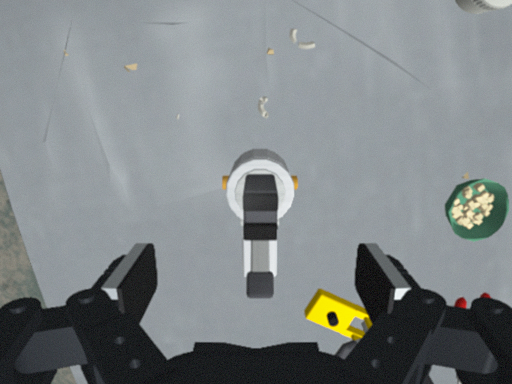

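View pics/s3.png

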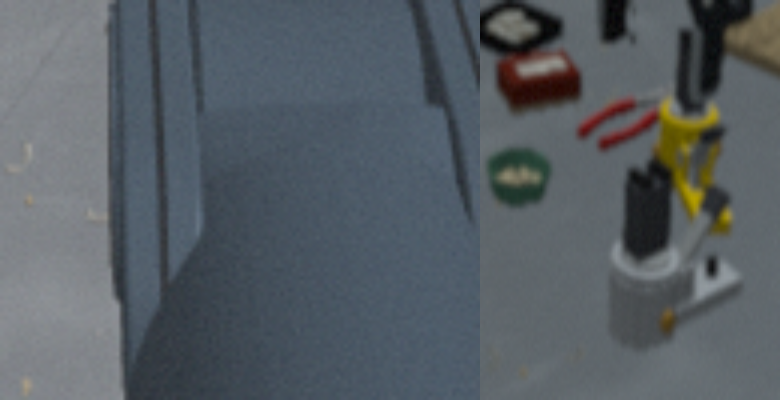

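Emit:
arm_command([
  [[0,0,0,0,8.5],[0,0,0,0,8.5]],
])

```text
clock: 3.42
tcp_pos: [0.5226, -0.1576, 0.1426]
orientation: [[0.002, 0.992, -0.124], [-0.001, -0.124, -0.992], [-1.0, 0.002, 0.0]]
contact_force: [-0.4, -0.1, 0.7]
opening: 0.0851
```

```bash
python3 - <<'E'
from h import *
s=r.get_state();print(s["clock"],s["tcp_pos"],np.round(s["orientation"],4).tolist(),s["contact_force"],s["torque"],s["joint_pos"])
w=r.camera("wrist");crop(w,"w4.png",210,130,310,310,3.3);print(np.round(w["T"],4).tolist())
E
```

```text
3.4167 [ 0.52261542 -0.15763503  0.14263811] [[0.0023, 0.9923, -0.124], [-0.0006, -0.124, -0.9923], [-1.0, 0.0024, 0.0003]] [-0.41008754 -0.06298025  0.67424914] [0.05622006 0.00833627 0.05109289] [ 23.52205514  28.2446736  -17.10930036 108.2230434   11.37123413
  45.02929752  -6.84375373]
[[0.9923, -0.1195, -0.0329, 0.5315], [-0.124, -0.9533, -0.2754, -0.0879], [0.0016, 0.2773, -0.9608, 0.2847], [0.0, 0.0, 0.0, 1.0]]
```

View pics/w4.png

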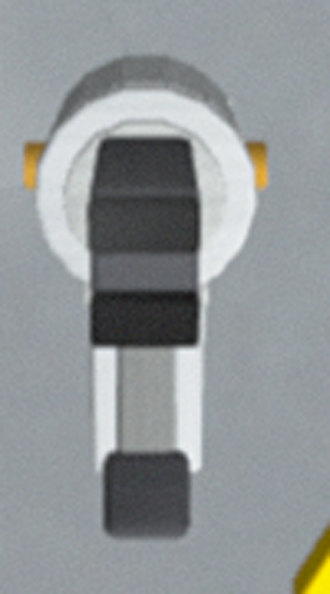

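```bash
python3 - <<'E'
from h import *
w=r.camera("wrist");s=r.get_state()
P=lambda x,y:(x/3.3+210,y/3.3+130)
R=np.round
O=np.array(s["orientation"]);p0=s["tcp_pos"]
for n,p,z in [("blk far",(147,197),.098),("blk near",(147,344),.098),("blk L",(91,270),.098),("blk R",(199,270),.098),
  ("ring L",(37,190),.047),("ring R",(256,190),.047),("ring far",(147,88),.047),("pad ctr",(147,493),.063),("tongue L",(96,450),.014),("tongue R",(204,450),.014)]:
    X=onz(w,P(*p),z); print(n,R(X,4),"tool yz",R((O.T@(X-p0))[1:]*100,2))
E
```

```text
blk far [ 0.5242 -0.1422  0.098 ] tool yz [-0.01 -1.56]
blk near [ 0.5208 -0.1695  0.098 ] tool yz [-0.01  1.19]
blk L [ 0.5128 -0.1542  0.098 ] tool yz [-0.99 -0.22]
blk R [ 0.5316 -0.1566  0.098 ] tool yz [ 0.9  -0.22]
ring L [ 0.4986 -0.1525  0.047 ] tool yz [-2.44 -0.22]
ring R [ 0.5462 -0.1584  0.047 ] tool yz [ 2.36 -0.22]
ring far [ 0.5253 -0.133   0.047 ] tool yz [-0.03 -2.49]
pad ctr [ 0.5143 -0.2207  0.063 ] tool yz [-0.03  6.35]
tongue L [ 0.4986 -0.2352  0.014 ] tool yz [-1.42  7.99]
tongue R [ 0.5274 -0.2389  0.014 ] tool yz [1.49 7.99]
```

Emit:
arm_command([
  [[1.5,0,-0.1,0,8.5],[2,0,0,0,8.5],[2,0,0,0,8.5],[1.5,0,0,0,8.5],[1,0,0,0,8.5],[0.55,0,0,0,8.5],[0,0,0,0,8.5],[0,0,0,0,8.5]],
], newtons=80)

```text
clock: 4.18
tcp_pos: [0.5222, -0.1565, 0.0563]
orientation: [[0.001, 0.992, -0.124], [-0.0, -0.124, -0.992], [-1.0, 0.001, 0.0]]
contact_force: [0.1, -0.2, -0.3]
opening: 0.0851
```

```bash
python3 - <<'E'
from h import *
s=r.get_state();print(s["clock"],s["tcp_pos"],s["contact_force"])
w=r.camera("wrist");cv2.imwrite("pics/w5.png",w["pixels"][:,:,::-1])
E
```

```text
4.1833 [ 0.52224254 -0.15654835  0.05630201] [ 0.12413742 -0.22027688 -0.30321047]
```

View pics/w5.png

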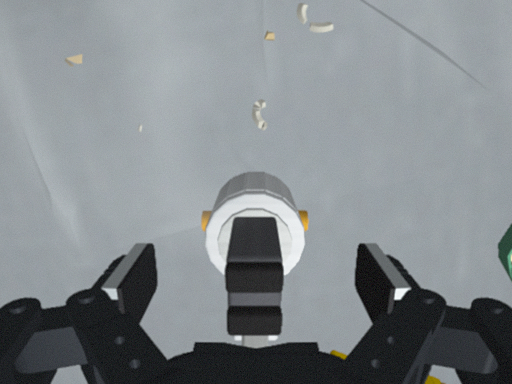

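The head's block is centred between the open jaws, with its column at about 254 against a jaw middle of about 256. Closing now.

Emit:
arm_command([
  [[0,0,0,0,4],[0,0,0,0,3],[0,0,0,0,2.4],[0,0,0,0,1],[0,0,0,0,1],[0,0,0,0,1],[0,0,0,0,1],[0,0,0,0,1],[0,0,0,0,1]],
], newtons=80)

```text
clock: 4.98
tcp_pos: [0.5219, -0.1565, 0.0561]
orientation: [[0.0, 0.992, -0.124], [-0.0, -0.124, -0.992], [-1.0, 0.0, 0.0]]
contact_force: [-1.6, 0.1, 5.3]
opening: 0.0189
```

```bash
python3 - <<'E'
from h import *
s=r.get_state();print(s["clock"],s["tcp_pos"],s["contact_force"],s["opening"],s["torque"])
w=r.camera("wrist");cv2.imwrite("pics/w6.png",w["pixels"][:,:,::-1])
E
```

```text
4.9833 [ 0.52191533 -0.1565243   0.05607614] [-1.59753954  0.10904497  5.29651537] 0.01889801250381672 [ 0.04855048  0.21503325 -0.01513408]
```

View pics/w6.png

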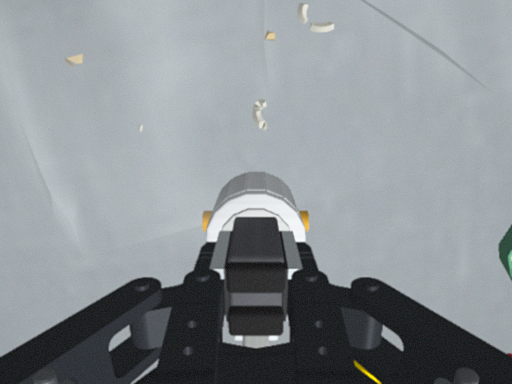

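Emit:
arm_command([
  [[-0.3,0,0,0,1],[-1,0,0,0,1],[-2,0,0,0,1],[-2.5,0,0,0,1],[-2.5,0,0,0,1],[-2.5,0,0,0,1],[-1.5,0,0,0,1],[0,0,0,0,1],[0,0,0,0,1]],
])

```text
clock: 5.78
tcp_pos: [0.5219, -0.1566, 0.1794]
orientation: [[0.001, 0.992, -0.124], [-0.0, -0.124, -0.992], [-1.0, 0.001, 0.0]]
contact_force: [-0.3, -0.1, -5.1]
opening: 0.0188
```

```bash
python3 - <<'E'
from h import *
s=r.get_state();print(s["clock"],s["tcp_pos"],s["contact_force"],s["opening"],s["torque"],np.round(s["orientation"],4).tolist())
w=r.camera("wrist");t=r.camera("top");c=r.camera("scene")
cv2.imwrite("pics/a7.png",np.hstack([w["pixels"][:,:,::-1][::1],c["pixels"][60:,200:460,::-1].copy() if 0 else cv2.resize(c["pixels"][60:252,230:374,::-1],(288,384))]))
E
```

```text
5.7833 [ 0.5219209  -0.15660459  0.17935493] [-0.26074024 -0.11879375 -5.07806419] 0.01881870739334386 [ 0.13700626  0.00778531 -0.03136802] [[0.0013, 0.9923, -0.1239], [-0.0004, -0.1239, -0.9923], [-1.0, 0.0013, 0.0002]]
```

View pics/a7.png

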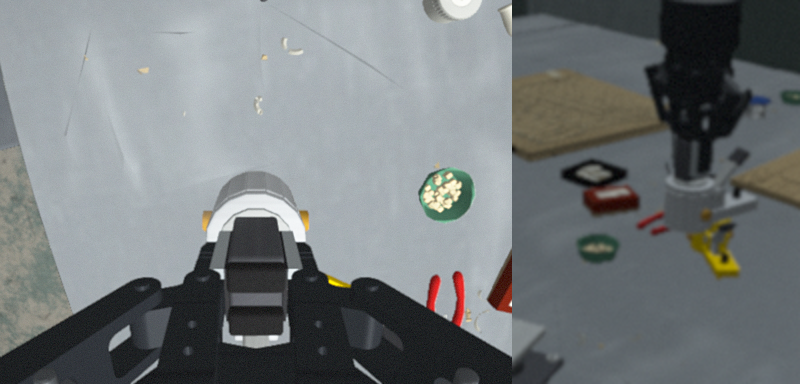

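Emit:
arm_command([
  [[0,0.3,-1.5,0,1],[0,0.57,-2.98,0,1],[0,0.57,-2.98,0,1],[0,0.57,-2.98,0,1],[0,0.57,-2.98,0,1],[0,0.57,-2.98,0,1],[0,0.27,-1.48,0,1]],
])

```text
clock: 6.52
tcp_pos: [0.5781, 0.0215, 0.1775]
orientation: [[-0.002, 0.993, -0.12], [0.002, -0.12, -0.993], [-1.0, -0.002, -0.002]]
contact_force: [0.1, 1.0, -3.3]
opening: 0.0189
```

Emit:
arm_command([
  [[0,0,0,-0.1,1],[0,0,0,-0.1,1],[0,0,0,-0.1,1],[0,0,0,-0.1,1],[0,0,0,-0.1,1],[0,0,0,-0.038,1],[0,0,0,0,1],[0,0,0,0,1],[0,0,0,0,1]],
])

```text
clock: 7.27
tcp_pos: [0.5775, 0.0167, 0.1781]
orientation: [[-0.001, 0.916, 0.401], [0.0, 0.401, -0.916], [-1.0, -0.001, -0.001]]
contact_force: [-0.1, 0.0, -3.3]
opening: 0.0191
```

```bash
python3 - <<'E'
from h import *
s=r.get_state();print(s["clock"],s["tcp_pos"],s["contact_force"],s["opening"],s["torque"],np.round(s["orientation"],4).tolist())
w=r.camera("wrist")
print(np.round(w["T"],4).tolist())
cv2.imwrite("pics/w8.png",w["pixels"][:,:,::-1])
c=r.camera("scene");crop(c,"s8.png",150,90,290,290,2.9)
E
```

```text
7.2667 [0.57754302 0.01666538 0.17805102] [-8.63065041e-02  1.67333462e-03 -3.25843454e+00] 0.019095053276006576 [ 0.05798037  0.00486115 -0.01963483] [[-0.0014, 0.9161, 0.4009], [0.0, 0.4009, -0.9161], [-1.0, -0.0012, -0.0006]]
[[0.9162, 0.3857, 0.1089, 0.55], [0.4008, -0.8804, -0.2536, 0.0809], [-0.0019, 0.276, -0.9611, 0.3201], [0.0, 0.0, 0.0, 1.0]]
```

View pics/w8.png

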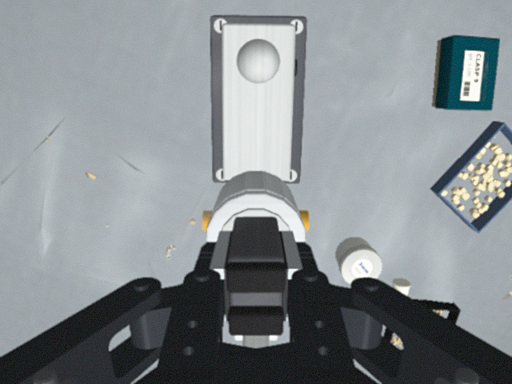

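View pics/s8.png

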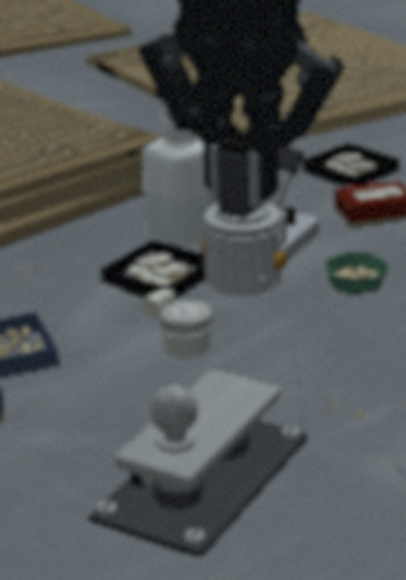

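The wrist view shows the ball at about (258,61), the plate spanning columns 223 to 297, and the foot aligned with the view. The held head is at the bottom. Measuring precisely with a crop.

```bash
python3 - <<'E'
from h import *
w=r.camera("wrist");crop(w,"w9.png",195,0,325,190,3.1)
E
```

```text
(no output)
```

View pics/w9.png

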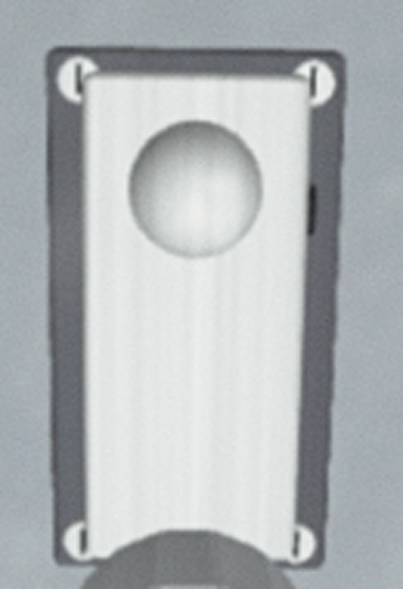

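```bash
python3 - <<'E'
from h import *
w=r.camera("wrist");s=r.get_state();O=np.array(s["orientation"]);p0=np.array(s["tcp_pos"])
P=lambda x,y:(x/3.1+195,y/3.1)
R=np.round
fx=lambda X:R((O.T@(X-p0))[1:]*100,2)
o,dL=ray(w,P(128,189));_,dR=ray(w,P(263,189));_,dT=ray(w,P(195.5,120));_,dB=ray(w,P(195.5,258))
for a,b in((dL,dR),(dT,dB)):
    ang=np.arccos(a@b); D=.015/np.sin(ang/2); m=a+b;m/=np.linalg.norm(m); X=o+D*m; print("ball",R(X,4),fx(X))
for z in(.066,.070,.074): X=onz(w,P(195.5,189),z);print(z,R(X,4),fx(X))
for z in (.042,.046,.050):
  A=[onz(w,P(*p),z) for p in[(84,80),(309,80),(88,545),(298,545)]]
  m1=(A[0]+A[1])/2;m2=(A[2]+A[3])/2;d=m2-m1
  print("plate z",z,"widths",R(np.linalg.norm(A[0]-A[1]),4),R(np.linalg.norm(A[2]-A[3]),4),"dir",R(np.degrees(np.arctan2(d[1],d[0])),2),"mids",R(m1,4),R(m2,4),"back edge->",R(onz(w,P(196,76),z),4))
A=[onz(w,P(*p),.008) for p in[(46,60),(345,60),(54,555),(324,555)]]
m1=(A[0]+A[1])/2;m2=(A[2]+A[3])/2;d=m2-m1
print("foot",R(np.linalg.norm(A[0]-A[1]),4),R(np.linalg.norm(A[2]-A[3]),4),R(np.degrees(np.arctan2(d[1],d[0])),2),m1,m2)
print("toolz ang",np.degrees(np.arctan2(O[1,2],O[0,2])))
# in-hand head: detents (207,221),(305,221)
for z in(.15,.14,.135):
  print(z,fx(onz(w,(207,221),z)),fx(onz(w,(305,221),z)))
E
```

```text
ball [0.5433 0.1    0.0729] [ 0.19 -9.01]
ball [0.5433 0.1001 0.0692] [ 0.19 -9.01]
0.066 [0.5432 0.1005 0.066 ] [ 0.19 -9.06]
0.07 [0.5433 0.1002 0.07  ] [ 0.19 -9.03]
0.074 [0.5434 0.0999 0.074 ] [ 0.19 -9.  ]
plate z 0.042 widths 0.0554 0.0569 dir -66.67 mids [0.5322 0.1264 0.042 ] [0.579 0.018 0.042] back edge-> [0.5318 0.1271 0.042 ]
plate z 0.046 widths 0.0546 0.0561 dir -66.67 mids [0.5325 0.1257 0.046 ] [0.5785 0.0189 0.046 ] back edge-> [0.532  0.1264 0.046 ]
plate z 0.05 widths 0.0538 0.0553 dir -66.67 mids [0.5327 0.1251 0.05  ] [0.5781 0.0198 0.05  ] back edge-> [0.5323 0.1257 0.05  ]
foot 0.0824 0.0824 -67.03 [0.52759242 0.13676343 0.008     ] [0.58262146 0.00692313 0.008     ]
toolz ang -66.30979407311234
0.15 [-2.58 -0.26] [ 2.67 -0.26]
0.14 [-2.73  0.13] [2.82 0.13]
0.135 [-2.81  0.33] [2.9  0.33]
```

Emit:
arm_command([
  [[0,0.15,-1,0.01,1],[0,0,-2,0,1],[0,0,-2.5,0,1],[0,0,-2,0,1],[0,0,-1,0,1],[0,0,-0.5,0,1],[0,0,0,0,1],[0,0,0,0,1],[0,0,0,0,1],[0,0,0,0,1]],
])

```text
clock: 8.3
tcp_pos: [0.5443, 0.0986, 0.1787]
orientation: [[0.0, 0.92, 0.391], [-0.001, 0.391, -0.92], [-1.0, -0.0, 0.0]]
contact_force: [0.1, 0.8, -2.7]
opening: 0.0192
```

```bash
python3 - <<'E'
from h import *
s=r.get_state();O=np.array(s["orientation"]);print(s["clock"],s["tcp_pos"],s["contact_force"],s["opening"],s["torque"],np.round(O,4).tolist())
d=O.T@(np.array([.5433,.1001,.07])-s["tcp_pos"]);print("ball in tool (want y .145->bias .045)",d*100)
w=r.camera("wrist");c=r.camera("scene");cv2.imwrite("pics/a10.png",np.hstack([cv2.resize(c["pixels"][150:290,150:270,::-1],None,fx=3.5,fy=3.5,interpolation=2)]))
crop(w,"w10.png",130,100,400,384,2)
E
```

```text
8.3 [0.54428335 0.0986438  0.17866397] [ 0.13869328  0.76253624 -2.67389708] 0.01921477924678596 [-0.0262546   0.0059607  -0.00612957] [[0.0, 0.9203, 0.3913], [-0.0005, 0.3913, -0.9203], [-1.0, -0.0002, 0.0005]]
ball in tool (want y .145->bias .045) [10.86631798 -0.03133243 -0.17781115]
```

View pics/a10.png

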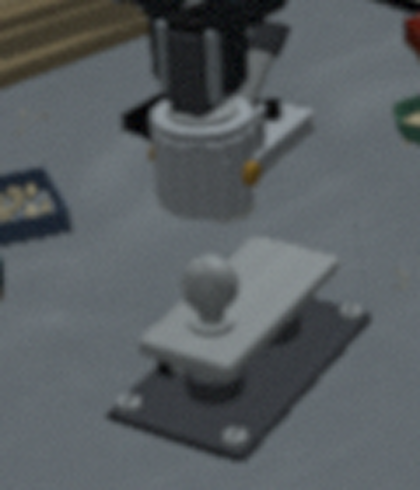

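View pics/w10.png

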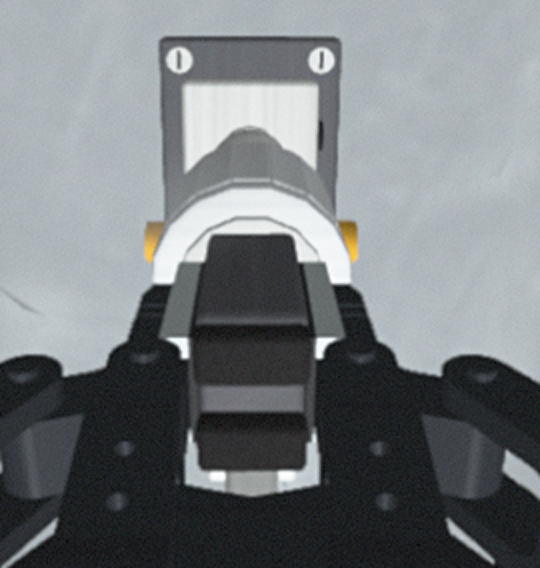

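Emit:
arm_command([
  [[0,-0.04,-0.15,0,1],[0.5,0,0,0,1],[1,0,0,0,1],[0.5,0,0,0,1],[0,0,0,0,1],[0,0,0,0,1],[0,0,0,0,1]],
])

```text
clock: 8.98
tcp_pos: [0.5429, 0.1013, 0.1587]
orientation: [[-0.0, 0.919, 0.393], [0.0, 0.393, -0.919], [-1.0, -0.0, -0.0]]
contact_force: [0.6, 0.2, -3.4]
opening: 0.0193
```

```bash
python3 - <<'E'
from h import *
s=r.get_state();O=np.array(s["orientation"]);p=np.array(s["tcp_pos"]);print(s["clock"],p,s["contact_force"],np.round(O,4).tolist())
d=O.T@(np.array([.5433,.1001,.07])-p);print("ball in tool",d*100)
c=r.camera("scene");crop(c,"s11.png",180,170,240,250,7)
und=p[2]-.0561
right=np.array(c["T"])[:3,0];
for xy,z,rad,n in[(p[:2],und+.01,.0245,"socket low"),(p[:2],und+.04,.0245,"socket hi"),((.5433,.1001),.07,.015,"ball"),((.5433,.1001),.073,.015,"ball")]:
    C=np.array([*xy,z]);q=proj(c,[C-right*rad,C,C+right*rad]);print(n,np.round((q-[180,170])*7,1).tolist())
E
```

```text
8.9833 [0.54289488 0.10133364 0.15872659] [ 0.6237443   0.24564787 -3.39431821] [[-0.0002, 0.9195, 0.3932], [0.0001, 0.3932, -0.9195], [-1.0, -0.0001, -0.0002]]
ball in tool [ 8.87263952 -0.01012499  0.13079187]
socket low [[100.3, 297.4], [198.3, 297.6], [296.5, 297.8]]
socket hi [[93.1, 190.4], [192.8, 190.5], [292.8, 190.6]]
ball [[150.5, 440.7], [208.9, 440.9], [267.5, 441.1]]
ball [[149.8, 430.7], [208.4, 430.9], [267.1, 431.1]]
```

View pics/s11.png

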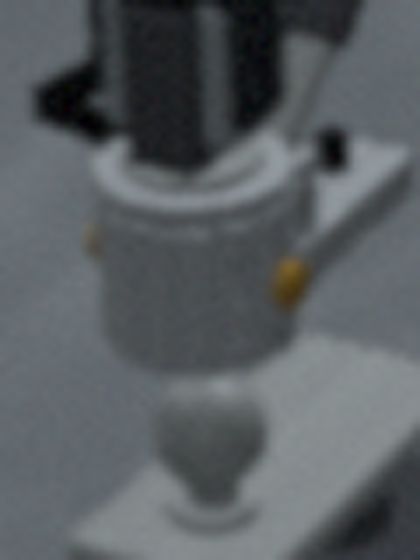

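Emit:
arm_command([
  [[0,0,0.13,0,1],[0.5,0,0,0,1],[0.5,0,0,0,1],[0.5,0,0,0,1],[0.3,0,0,0,1],[0,0,0,0,1],[0,0,0,0,1],[0,0,0,0,1]],
])

```text
clock: 9.7
tcp_pos: [0.5434, 0.1001, 0.1409]
orientation: [[0.0, 0.919, 0.393], [0.0, 0.393, -0.919], [-1.0, 0.0, -0.0]]
contact_force: [0.3, 0.5, -3.1]
opening: 0.0192
```

```bash
cat > st.py <<'E'
from h import *
s=r.get_state();O=np.array(s["orientation"]);p=np.array(s["tcp_pos"]);R=np.round
print(s["clock"],"p",R(p,4),"F",R(s["contact_force"],1),"M",R(s["torque"],2),"op",round(s["opening"],4),"ball tool cm",R(O.T@(np.array([.5433,.1001,.07])-p)*100,2),"xaxis",R(O[:,0],4))
E
python3 st.py
```

```text
9.7 p [0.5434 0.1001 0.1409] F [ 0.3  0.5 -3.1] M [ 0.11  0.05 -0.01] op 0.0192 ball tool cm [ 7.09 -0.02 -0.  ] xaxis [ 1.e-04  1.e-04 -1.e+00]
```

Emit:
arm_command([
  [[0.3,0,0,0,1],[0.3,0,0,0,1],[0.2,0,0,0,1],[0.2,0,0,0,1],[0,0,0,0,1],[0,0,0,0,1]],
])

```text
clock: 10.2
tcp_pos: [0.5433, 0.1, 0.1307]
orientation: [[-0.0, 0.919, 0.393], [-0.0, 0.393, -0.919], [-1.0, -0.0, -0.0]]
contact_force: [-0.8, 0.3, -3.0]
opening: 0.0194
```

```bash
python3 st.py; python3 - <<'E'
from h import *
c=r.camera("scene");crop(c,"s12.png",180,170,240,250,7)
E
```

```text
10.2 p [0.5433 0.1    0.1307] F [-0.8  0.3 -3. ] M [ 0.05 -0.02 -0.04] op 0.0194 ball tool cm [ 6.07  0.01 -0.01] xaxis [-3.e-04 -0.e+00 -1.e+00]
```

View pics/s12.png

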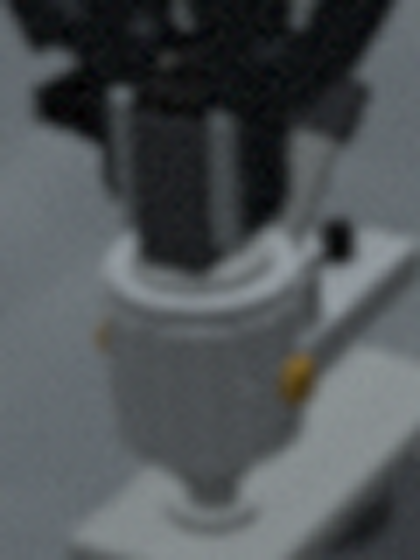

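The socket is now well over the ball, with only the neck visible at (210,490) and no contact force. Continuing down in small steps.

Emit:
arm_command([
  [[0.3,0,0,0,1],[0.3,0,0,0,1],[0.2,0,0,0,1],[0.1,0,0,0,1],[0,0,0,0,1],[0,0,0,0,1]],
])

```text
clock: 10.75
tcp_pos: [0.5434, 0.1001, 0.1217]
orientation: [[-0.0, 0.919, 0.393], [0.0, 0.393, -0.919], [-1.0, -0.0, -0.0]]
contact_force: [0.5, 0.7, -3.1]
opening: 0.0193
```

Emit:
arm_command([
  [[0.15,0,0,0,1],[0.1,0,0,0,1],[0,0,0,0,1],[0,0,0,0,1]],
])

```text
clock: 11.08
tcp_pos: [0.5433, 0.1, 0.1192]
orientation: [[-0.0, 0.92, 0.393], [-0.0, 0.393, -0.92], [-1.0, -0.0, -0.0]]
contact_force: [0.5, 0.2, -3.4]
opening: 0.0192
```

Underside at about 63 mm, and the force is still only the head's weight.

Emit:
arm_command([
  [[0.1,0,0,0,1],[0.1,0,0,0,1],[0,0,0,0,1],[0,0,0,0,1]],
])

```text
clock: 11.42
tcp_pos: [0.5431, 0.0999, 0.1172]
orientation: [[-0.001, 0.919, 0.393], [-0.0, 0.393, -0.919], [-1.0, -0.001, 0.0]]
contact_force: [0.0, -0.5, -1.9]
opening: 0.0188
```

Emit:
arm_command([
  [[0.1,0,0,0,1],[0.1,0,0,0,1],[0,0,0,0,1],[0,0,0,0,1]],
])

```text
clock: 11.75
tcp_pos: [0.5433, 0.0999, 0.1156]
orientation: [[0.0, 0.92, 0.393], [-0.0, 0.393, -0.92], [-1.0, -0.0, 0.0]]
contact_force: [-2.9, -1.6, 4.1]
opening: 0.0192
```

Emit:
arm_command([
  [[0.1,0,0,0,1],[0.1,0,0,0,1],[0,0,0,0,1],[0,0,0,0,1]],
])

```text
clock: 12.08
tcp_pos: [0.5433, 0.0998, 0.1132]
orientation: [[-0.0, 0.92, 0.393], [-0.0, 0.393, -0.92], [-1.0, -0.0, 0.0]]
contact_force: [-0.7, -1.6, -2.4]
opening: 0.0191
```

The detents engaged at about 0.116 (net ~8 N) and the force is fading. Home is expected at TCP z of about 0.102-0.104.

Emit:
arm_command([
  [[0.1,0,0,0,1],[0.1,0,0,0,1],[0,0,0,0,1],[0,0,0,0,1]],
])

```text
clock: 12.42
tcp_pos: [0.5437, 0.0999, 0.1118]
orientation: [[0.001, 0.92, 0.393], [-0.0, 0.393, -0.92], [-1.0, 0.001, 0.001]]
contact_force: [-3.4, -3.3, 8.8]
opening: 0.0192
```

Emit:
arm_command([
  [[0.1,0,0,0,1],[0.1,0,0,0,1],[0.1,0,0,0,1],[0,0,0,0,1],[0,0,0,0,1]],
])

```text
clock: 12.83
tcp_pos: [0.5434, 0.0997, 0.1079]
orientation: [[-0.0, 0.92, 0.393], [-0.0, 0.393, -0.92], [-1.0, -0.0, 0.0]]
contact_force: [0.1, -3.0, -4.0]
opening: 0.0191
```

Emit:
arm_command([
  [[0.1,0,0,0,1],[0.1,0,0,0,1],[0,0,0,0,1],[0,0,0,0,1]],
])

```text
clock: 13.17
tcp_pos: [0.5429, 0.1, 0.1054]
orientation: [[-0.001, 0.919, 0.393], [0.0, 0.393, -0.919], [-1.0, -0.001, -0.001]]
contact_force: [0.8, -1.9, -12.6]
opening: 0.0191
```

```bash
python3 st.py; python3 - <<'E'
from h import *
c=r.camera("scene");crop(c,"s13.png",170,180,250,260,7)
E
```

```text
13.1667 p [0.5429 0.1    0.1054] F [  0.8  -1.9 -12.6] M [-0.27 -0.13 -0.05] op 0.0191 ball tool cm [3.54 0.05 0.01] xaxis [-0.0014  0.     -1.    ]
```

View pics/s13.png

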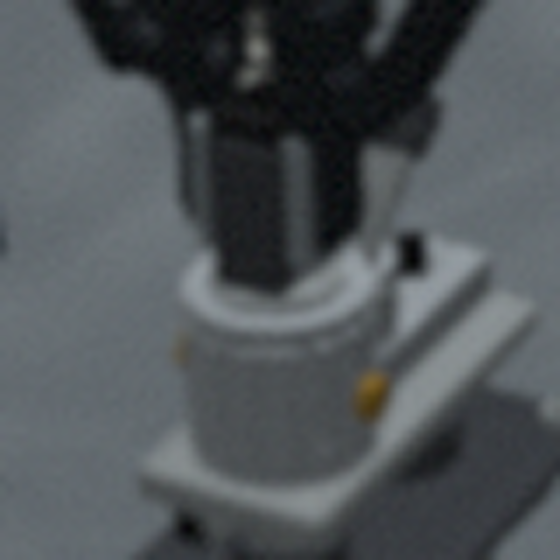

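Emit:
arm_command([
  [[0.1,0,0,0,1],[0.1,0,0,0,1],[0,0,0,0,1],[0,0,0,0,1]],
])

```text
clock: 13.55
tcp_pos: [0.5431, 0.1001, 0.1046]
orientation: [[-0.0, 0.919, 0.393], [-0.0, 0.393, -0.919], [-1.0, -0.0, 0.0]]
contact_force: [-3.0, -2.4, -0.5]
opening: 0.0191
```

Emit:
arm_command([
  [[0.1,0,0,0,1],[0,0,0,0,1],[0,0,0,0,1]],
])

```text
clock: 13.8
tcp_pos: [0.5432, 0.1001, 0.1041]
orientation: [[0.0, 0.919, 0.393], [-0.0, 0.393, -0.919], [-1.0, 0.0, 0.0]]
contact_force: [-5.8, -2.3, 7.4]
opening: 0.0191
```

```bash
python3 st.py
```

```text
13.8 p [0.5432 0.1001 0.1041] F [-5.8 -2.3  7.4] M [-0.6   1.56 -0.  ] op 0.0191 ball tool cm [3.41 0.01 0.01] xaxis [ 2.e-04 -3.e-04 -1.e+00]
```

Emit:
arm_command([
  [[0.1,0,0,0,1],[0,0,0,0,1],[0,0,0,0,1]],
])

```text
clock: 14.05
tcp_pos: [0.5432, 0.1001, 0.1037]
orientation: [[0.001, 0.919, 0.393], [-0.001, 0.393, -0.919], [-1.0, 0.0, 0.001]]
contact_force: [-7.5, -3.5, 15.3]
opening: 0.0194
```

Emit:
arm_command([
  [[0.1,0,0,0,1],[0,0,0,0,1],[0,0,0,0,1]],
])

```text
clock: 14.3
tcp_pos: [0.5432, 0.1001, 0.1033]
orientation: [[0.001, 0.92, 0.393], [-0.001, 0.393, -0.92], [-1.0, 0.001, 0.001]]
contact_force: [-9.5, -4.4, 23.0]
opening: 0.0194
```

```bash
python3 st.py;python3 - <<'E'
from h import *
c=r.camera("scene");crop(c,"s14.png",170,180,250,260,7)
E
```

```text
14.3 p [0.5432 0.1001 0.1033] F [-9.5 -4.4 23. ] M [-0.9   2.64 -0.03] op 0.0194 ball tool cm [ 3.33  0.   -0.  ] xaxis [ 1.1e-03 -7.0e-04 -1.0e+00]
```

View pics/s14.png

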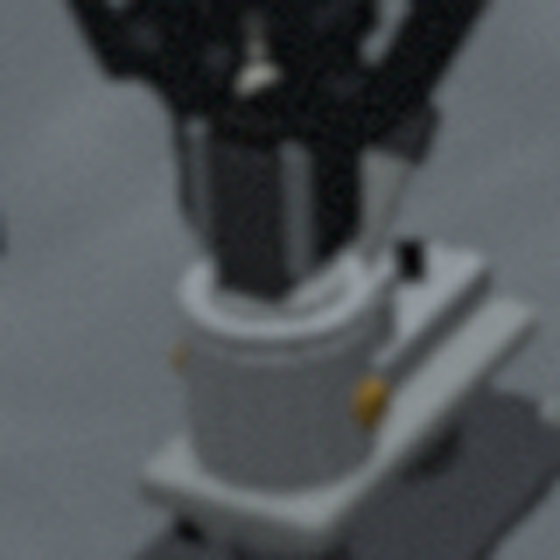

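The head meets the plate: stiffness is about 0.4 mm per 8 N, which matches the plate's give, and contact began at an underside of about 48 mm. Unload and release.

Emit:
arm_command([
  [[-0.15,0,0,0,1],[-0.13,0,0,0,1],[0,0,0,0,1],[0,0,0,0,4],[0,0,0,0,8],[0,0,0,0,8],[0,0,0,0,8],[0,0,0,0,8]],
])

```text
clock: 15.02
tcp_pos: [0.5438, 0.1003, 0.1042]
orientation: [[0.001, 0.919, 0.393], [0.0, 0.393, -0.919], [-1.0, 0.001, -0.0]]
contact_force: [0.2, -0.1, 0.5]
opening: 0.0784
```

```bash
python3 st.py;python3 - <<'E'
from h import *
c=r.camera("scene");w=r.camera("wrist")
a=cv2.resize(c["pixels"][180:260,170:250,::-1],(384,384),interpolation=2)
cv2.imwrite("pics/a15.png",np.hstack([a,cv2.resize(w["pixels"][:,:,::-1],(416,312)).copy() if 0 else w["pixels"][:,50:460,::-1]]))
E
```

```text
15.0167 p [0.5438 0.1003 0.1042] F [ 0.2 -0.1  0.5] M [ 0.04 -0.02  0.04] op 0.0784 ball tool cm [ 3.42 -0.06  0.  ] xaxis [ 8.e-04  5.e-04 -1.e+00]
```

View pics/a15.png

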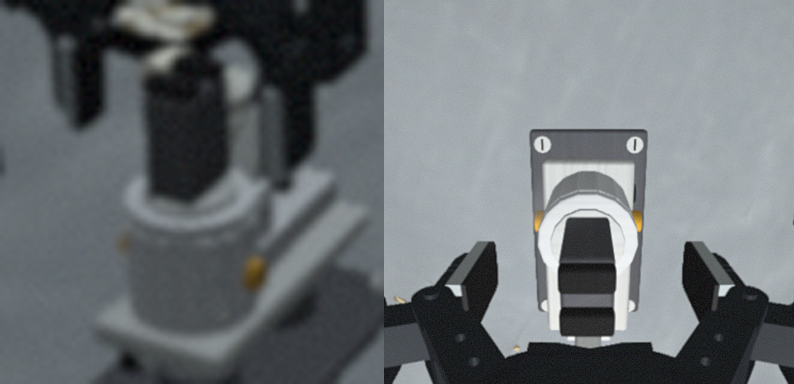

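Released cleanly, and the head stays seated. Raising, then closing the fingers.

Emit:
arm_command([
  [[-1,0,0,0,8.2],[-2,0,0,0,8.2],[-3,0,0,0,8.2],[-3,0,0,0,8.2],[-2,0,0,0,8.2],[-1,0,-2,0,4],[0,0,-2.5,0,0],[0,0,-1,0,0],[0,0,0,0,0],[0,0,0,0,0]],
], newtons=60)

```text
clock: 15.95
tcp_pos: [0.5217, 0.1504, 0.2242]
orientation: [[0.0, 0.919, 0.394], [-0.001, 0.394, -0.919], [-1.0, -0.0, 0.001]]
contact_force: [-0.7, -0.3, 0.6]
opening: 0.0215
```

```bash
python3 st.py;python3 - <<'E'
from h import *
c=r.camera("scene");w=r.camera("wrist")
crop(c,"s16.png",170,170,260,270,6);cv2.imwrite("pics/w16.png",w["pixels"][:,:,::-1])
E
```

```text
15.95 p [0.5217 0.1504 0.2242] F [-0.7 -0.3  0.6] M [-0.02  0.03 -0.09] op 0.0215 ball tool cm [1.543e+01 1.000e-02 5.470e+00] xaxis [ 0.e+00 -6.e-04 -1.e+00]
```

View pics/s16.png

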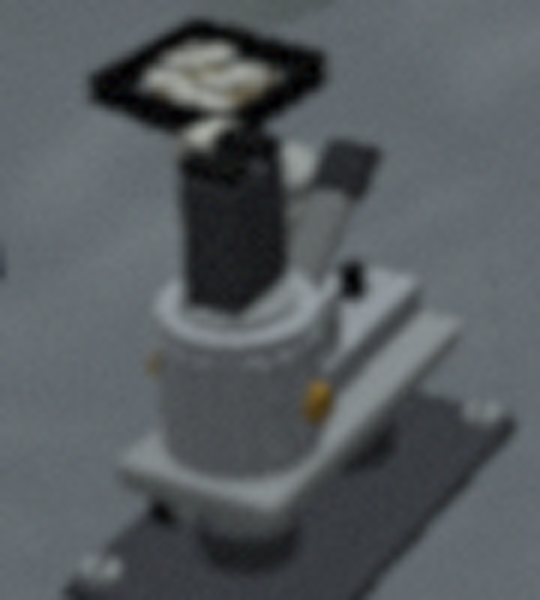

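View pics/w16.png

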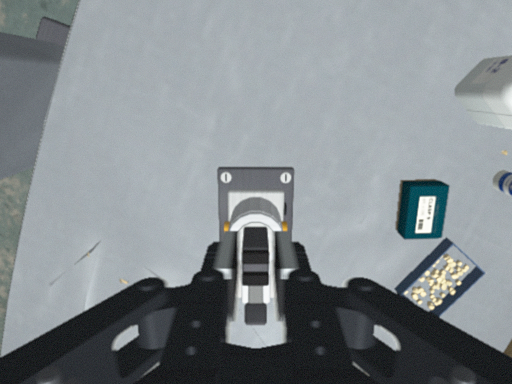

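The head sits upright with its tongue along the plate, pad at wrist (256,313). Moving over the lever pad, about 75 mm ahead of the ball axis.

Emit:
arm_command([
  [[0,0,2,0,0],[0,0,3,0,0],[0,0,3,0,0],[0,0,3,0,0],[0,0,1.9,0,0],[0,0,0,0,0],[0,0,0,0,0],[0,0,0,0,0]],
])

```text
clock: 16.72
tcp_pos: [0.5722, 0.0319, 0.2238]
orientation: [[-0.001, 0.92, 0.393], [0.0, 0.393, -0.92], [-1.0, -0.001, -0.001]]
contact_force: [-1.0, 0.7, -0.5]
opening: 0.0
```

```bash
python3 st.py;python3 - <<'E'
from h import *
c=r.camera("scene");w=r.camera("wrist")
crop(c,"s17.png",170,130,260,260,4.5);cv2.imwrite("pics/w17.png",w["pixels"][:,:,::-1])
E
```

```text
16.7167 p [0.5722 0.0319 0.2238] F [-1.   0.7 -0.5] M [ 0.02 -0.05  0.  ] op 0.0 ball tool cm [15.38  0.03 -7.4 ] xaxis [-8.e-04  4.e-04 -1.e+00]
```

View pics/s17.png

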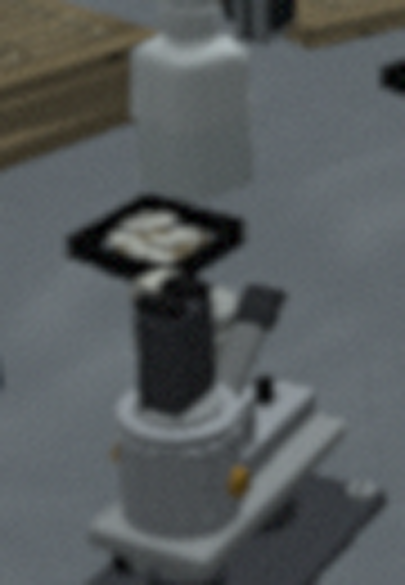

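View pics/w17.png

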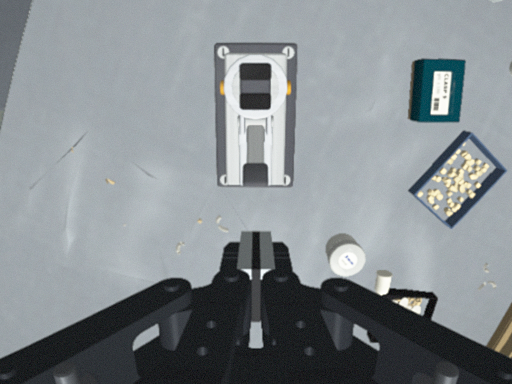

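Emit:
arm_command([
  [[1,0,0.05,0,0],[2,0,0,0,0],[2.5,0,0,0,0],[2,0,0,0,0],[1.5,0,0,0,0],[0.8,0,0,0,0],[0,0,0,0,0],[0,0,0,0,0]],
])

```text
clock: 17.48
tcp_pos: [0.5725, 0.032, 0.1261]
orientation: [[-0.0, 0.919, 0.394], [0.0, 0.394, -0.919], [-1.0, -0.0, -0.0]]
contact_force: [0.7, -0.3, -0.1]
opening: 0.0002
```

```bash
python3 st.py;python3 - <<'E'
from h import *
c=r.camera("scene");w=r.camera("wrist")
cv2.imwrite("pics/a18.png",np.hstack([cv2.resize(c["pixels"][160:260,170:260,::-1],(346,384),interpolation=2),w["pixels"][:,50:460,::-1]]))
E
```

```text
17.4833 p [0.5725 0.032  0.1261] F [ 0.7 -0.3 -0.1] M [ 0.07 -0.01 -0.01] op 0.0002 ball tool cm [ 5.61 -0.   -7.41] xaxis [-5.e-04  1.e-04 -1.e+00]
```

View pics/a18.png

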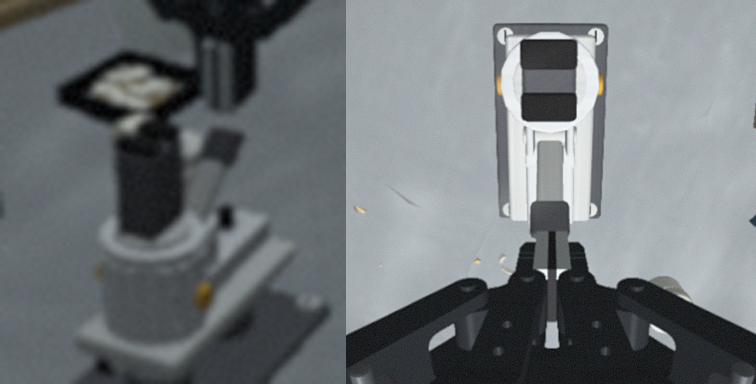

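The closed fingertips are just above the pad, centred on it at wrist (550,215) in the montage. Pressing down.

Emit:
arm_command([
  [[0.4,0,0,0,0],[0.4,0,0,0,0],[0.3,0,0,0,0],[0.3,0,0,0,0],[0,0,0,0,0]],
])

```text
clock: 18.0
tcp_pos: [0.574, 0.0297, 0.1126]
orientation: [[0.003, 0.92, 0.392], [-0.002, 0.392, -0.92], [-1.0, 0.002, 0.003]]
contact_force: [3.2, -4.4, 8.1]
opening: 0.0001
```

Emit:
arm_command([
  [[0.3,0,0,0,0],[0.3,0,0,0,0],[0.2,0,0,0,0],[0,0,0,0,0]],
])

```text
clock: 18.33
tcp_pos: [0.5738, 0.0302, 0.1045]
orientation: [[0.002, 0.92, 0.392], [-0.001, 0.392, -0.92], [-1.0, 0.002, 0.002]]
contact_force: [2.5, -3.3, 4.9]
opening: -0.0002
```

Emit:
arm_command([
  [[0.3,0,0,0,0],[0.3,0,0,0,0],[0.2,0,0,0,0],[0,0,0,0,0]],
])

```text
clock: 18.67
tcp_pos: [0.573, 0.0313, 0.0961]
orientation: [[0.001, 0.92, 0.393], [-0.0, 0.393, -0.92], [-1.0, 0.001, 0.0]]
contact_force: [0.9, -0.1, 3.6]
opening: 0.0002
```

Emit:
arm_command([
  [[0.3,0,0,0,0],[0.3,0,0,0,0],[0.2,0,0,0,0],[0.2,0,0,0,0],[0,0,0,0,0]],
])

```text
clock: 19.08
tcp_pos: [0.5725, 0.0315, 0.0856]
orientation: [[-0.0, 0.919, 0.393], [-0.0, 0.393, -0.919], [-1.0, -0.0, -0.0]]
contact_force: [1.2, -1.6, 3.3]
opening: -0.0001
```

Emit:
arm_command([
  [[0.2,0,0,0,0],[0.1,0,0,0,0],[0,0,0,0,0],[0,0,0,0,0]],
])

```text
clock: 19.42
tcp_pos: [0.5726, 0.0316, 0.083]
orientation: [[-0.0, 0.919, 0.393], [0.0, 0.393, -0.919], [-1.0, -0.0, -0.0]]
contact_force: [1.2, -1.3, 2.9]
opening: -0.0004
```

Emit:
arm_command([
  [[0.1,0,0,0,0],[0.1,0,0,0,0],[0,0,0,0,0],[0,0,0,0,0]],
])

```text
clock: 19.75
tcp_pos: [0.5726, 0.0315, 0.081]
orientation: [[-0.0, 0.92, 0.393], [-0.0, 0.393, -0.92], [-1.0, -0.0, -0.0]]
contact_force: [0.9, -1.3, 1.9]
opening: -0.0001
```

Emit:
arm_command([
  [[0.1,0,0,0,0],[0.1,0,0,0,0],[0,0,0,0,0],[0,0,0,0,0]],
])

```text
clock: 20.08
tcp_pos: [0.5728, 0.0314, 0.0792]
orientation: [[0.0, 0.92, 0.393], [-0.0, 0.393, -0.92], [-1.0, 0.0, 0.0]]
contact_force: [1.7, -3.0, 5.9]
opening: 0.0002
```

Emit:
arm_command([
  [[0.1,0,0,0,0],[0,0,0,0,0],[0,0,0,0,0]],
])

```text
clock: 20.33
tcp_pos: [0.573, 0.0313, 0.0786]
orientation: [[0.001, 0.92, 0.393], [-0.0, 0.393, -0.92], [-1.0, 0.001, 0.001]]
contact_force: [0.9, -2.5, 9.5]
opening: -0.0001
```

Emit:
arm_command([
  [[0.1,0,0,0,0],[0,0,0,0,0],[0,0,0,0,0]],
])

```text
clock: 20.58
tcp_pos: [0.5732, 0.0312, 0.0779]
orientation: [[0.001, 0.92, 0.393], [-0.001, 0.393, -0.92], [-1.0, 0.001, 0.001]]
contact_force: [-0.1, -4.0, 12.7]
opening: -0.0004
```

```bash
python3 st.py;python3 - <<'E'
from h import *
c=r.camera("scene");w=r.camera("wrist")
cv2.imwrite("pics/a19.png",np.hstack([cv2.resize(c["pixels"][160:260,170:260,::-1],(346,384),interpolation=2),w["pixels"][:,50:460,::-1]]))
E
```

```text
20.5833 p [0.5732 0.0312 0.0779] F [-0.1 -4.  12.7] M [-0.81  0.01 -0.02] op -0.0004 ball tool cm [ 0.78 -0.04 -7.51] xaxis [ 1.3e-03 -5.0e-04 -1.0e+00]
```

View pics/a19.png

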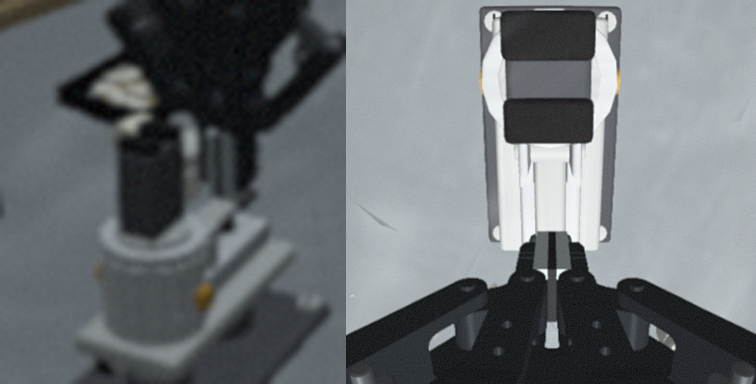

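Emit:
arm_command([
  [[0.1,0,0,0,0],[0.1,0,0,0,0],[0,0,0,0,0],[0,0,0,0,0]],
])

```text
clock: 21.02
tcp_pos: [0.5735, 0.031, 0.0765]
orientation: [[0.002, 0.92, 0.393], [-0.001, 0.393, -0.92], [-1.0, 0.002, 0.002]]
contact_force: [-1.5, -4.6, 19.7]
opening: 0.0002
```

Emit:
arm_command([
  [[0.1,0,0,0,0],[0,0,0,0,0],[0,0,0,0,0]],
])

```text
clock: 21.27
tcp_pos: [0.5737, 0.0309, 0.0758]
orientation: [[0.003, 0.92, 0.392], [-0.001, 0.392, -0.92], [-1.0, 0.002, 0.002]]
contact_force: [-1.8, -5.4, 23.5]
opening: -0.0001
```

```bash
python3 st.py
```

```text
21.2667 p [0.5737 0.0309 0.0758] F [-1.8 -5.4 23.5] M [-1.08  0.42  0.03] op -0.0001 ball tool cm [ 0.57 -0.09 -7.56] xaxis [ 2.8e-03 -9.0e-04 -1.0e+00]
```

The force climbs elastically from z of about 0.080, which is the expected stop height. I'll back off and look.

Emit:
arm_command([
  [[-0.5,0,0,0,0],[-1,0,0,0,0],[-2,0,0,0,0],[-3,0,0,0,0],[-3.5,0,0,0,0],[-3,0,0,0,0],[-1,0,0,0,0],[0,0,0,0,0],[0,0,0,0,0]],
])

```text
clock: 22.02
tcp_pos: [0.5722, 0.0318, 0.2139]
orientation: [[-0.0, 0.919, 0.393], [0.0, 0.393, -0.919], [-1.0, -0.0, -0.0]]
contact_force: [-0.1, -0.5, -0.8]
opening: -0.0004
```

```bash
python3 st.py;python3 - <<'E'
from h import *
c=r.camera("scene");w=r.camera("wrist")
cv2.imwrite("pics/a20.png",np.hstack([cv2.resize(c["pixels"][160:260,170:260,::-1],(486,540),interpolation=2),cv2.resize(w["pixels"][20:220,200:315,::-1],(310,540),interpolation=2)]))
E
```

```text
22.0167 p [0.5722 0.0318 0.2139] F [-0.1 -0.5 -0.8] M [-0.07 -0.01 -0.02] op -0.0004 ball tool cm [14.39  0.03 -7.42] xaxis [-3.e-04  2.e-04 -1.e+00]
```

View pics/a20.png

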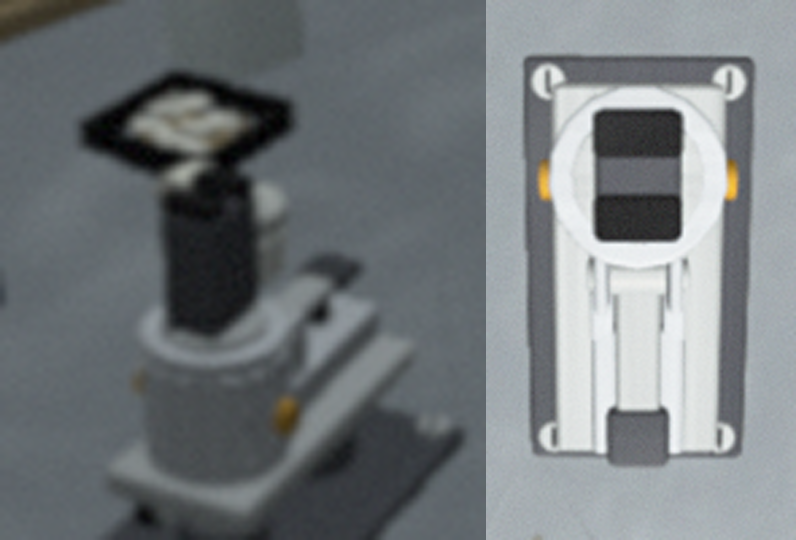

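```bash
python3 - <<'E'
from h import *
c=r.camera("scene");w=r.camera("wrist")
crop(c,"s21.png",190,175,250,250,8)
crop(w,"w21.png",215,30,300,205,3.4)
u=np.array([.3932,-.9195,0])
for back in (0,):
  for th in (0,.7):pass
# predicted pad-corner pixels in scene for lever angle a, underside z b
B=np.array([.5433,.1001,0]); v=np.array([.9195,.3932,0])
for b in(.0465,.048,.0495):
  for a in(0.,4.,8.):
    A=np.radians(a); e=u*np.cos(A)+np.array([0,0,1])*np.sin(A); n=-u*np.sin(A)+np.array([0,0,1])*np.cos(A)
    ctr=B+u*.028+np.array([0,0,b+.028])+e*.050+n*.004
    P=[ctr+e*i*.01+v*j*.01 for i,j in((-1,-1),(-1,1),(1,1),(1,-1))]
    print(b,a,"scene",np.round((proj(c,P)-[190,175])*8).astype(int).tolist(),"wrist",np.round((proj(w,P)-[215,30])*3.4).astype(int).tolist())
  Q=[B+np.array([0,0,b+.092])+u*i*.015+v*j*.01 for i,j in((-1,-1),(-1,1),(1,1),(1,-1))]
  T=[B+np.array([0,0,b+.014])+u*.088+v*j*.015 for j in(-1,1)]
  print(b,"block top(92)",np.round((proj(c,Q)-[190,175])*8).astype(int).tolist(),"tongue end top",np.round((proj(c,T)-[190,175])*8).astype(int).tolist(),np.round((proj(w,T)-[215,30])*3.4).astype(int).tolist())
E
```

```text
0.0465 0.0 scene [[343, 306], [269, 288], [310, 252], [382, 270]] wrist [[101, 476], [184, 476], [183, 555], [102, 555]]
0.0465 4.0 scene [[342, 297], [268, 278], [308, 238], [381, 255]] wrist [[101, 477], [184, 477], [183, 558], [101, 558]]
0.0465 8.0 scene [[340, 288], [266, 269], [306, 224], [379, 241]] wrist [[101, 478], [184, 478], [184, 561], [101, 560]]
0.0465 block top(92) [[148, 232], [68, 212], [142, 155], [220, 173]] tongue end top [[402, 339], [294, 312]] [[85, 535], [199, 535]]
0.048 0.0 scene [[342, 301], [269, 282], [309, 247], [382, 264]] wrist [[101, 478], [184, 478], [183, 557], [102, 557]]
0.048 4.0 scene [[341, 291], [268, 273], [308, 232], [381, 250]] wrist [[101, 479], [184, 479], [183, 560], [101, 560]]
0.048 8.0 scene [[340, 282], [266, 264], [306, 218], [379, 236]] wrist [[100, 479], [185, 479], [184, 562], [101, 562]]
0.048 block top(92) [[148, 226], [67, 206], [141, 148], [220, 167]] tongue end top [[401, 334], [293, 307]] [[85, 537], [200, 537]]
0.0495 0.0 scene [[342, 295], [269, 277], [309, 241], [382, 259]] wrist [[101, 479], [184, 479], [183, 559], [102, 559]]
0.0495 4.0 scene [[341, 286], [267, 267], [308, 227], [381, 244]] wrist [[101, 480], [184, 480], [184, 562], [101, 562]]
0.0495 8.0 scene [[340, 276], [266, 258], [306, 213], [379, 230]] wrist [[100, 481], [185, 481], [184, 564], [100, 564]]
0.0495 block top(92) [[148, 219], [67, 200], [141, 142], [220, 161]] tongue end top [[401, 328], [293, 301]] [[85, 538], [200, 538]]
```

View pics/s21.png

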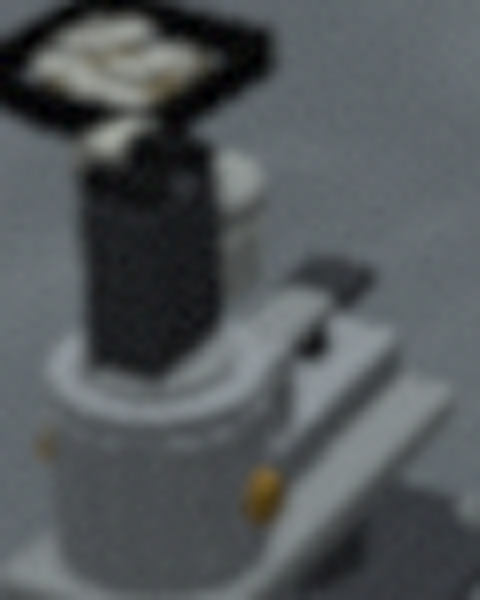

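View pics/w21.png

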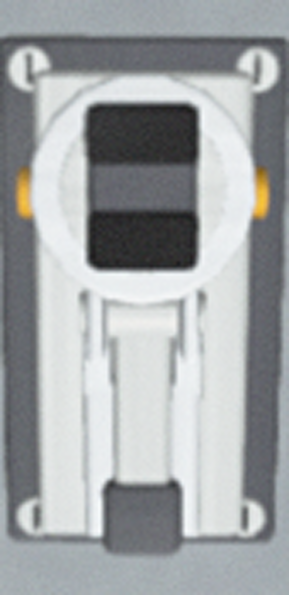

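In the scene crop the pad's corners, about (308,255), (378,268) and (345,300), match the predictions for a level lever (0°) with the underside at about 47 mm; a lever 4° up would be off by 15 px. The tongue's end sits on the plate's line. The arm is clear, so I'm handing in.

```bash
python3 st.py; python3 -c "
from station import r
print(r.close_job())"
```

```text
22.2167 p [0.5718 0.0315 0.2126] F [ 0.  -0.5  0.3] M [ 0.04  0.03 -0.02] op -0.0003 ball tool cm [14.26  0.12 -7.42] xaxis [-2.9e-03 -1.0e-04 -1.0e+00]
the job is handed in; nothing more can be done
None
```

The head is fitted on the ball and the latch lever is pressed down. I handed the job in at about 22 s, with the arm clear and touching nothing.

- **Head fit:** I gripped the silver head by its block, left the yellow look-alike alone, and turned the head about 30° onto the mount's axis. I pressed it past the detents until it met the plate, with at most about 26 N of contact push. There the head moved about 0.4 mm per 8 N, which matches the plate's stated give.
- **Lever:** I released the head and pressed the lever with the closed fingertips at up to about 24 N. It stopped within about 1 mm of the expected stop height.
- **Last checks:** In the final pictures the pad corners match a lever level within about 1°, and the tongue lies along the plate. The force reading was near zero.
- **Small disagreements:**
  - Force readings put the head's underside at about 48 mm above the table; the last picture fits 46.5 to 48 mm.
  - At the lever's stop the give was softer than the plate's, about 5 N per mm. I put this down to compliance in the arm and fingers.
- **Not checked:** I did not measure the bystanders again at the end. No move went near them.

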